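Isolate the box and bring the screwdriver to its cover screw

TASK

Before the isolator box is opened, turn its red handle anticlockwise, fully from ON to OFF; only then draw the black screwdriver out of its leaning steel holster. Turn it upright, blade tip straight down, and bring the tip over the brass screw in the white cover, about 5 cm above it and touching nothing; finish while holding it still there. Leave the masking tape, the small spanner and the tape measure where they are.

Things in the scene. Friction and masses are not known exactly. Their poses are not given: they have to be found in the camera images.
- isolator_box: grey box fixed to the work surface, 124 (x) x 184 (y) x 60 mm high; origin at the centre of its underside, z up. On top: at y = +45 mm the red rotary handle on a yellow plate, at y = -43 mm a white cover (86 x 66 x 3 mm) with one brass slotted screw. Three black glands stand 20 mm out of its +x side
- isolator_handle (a joint): angle of the red isolator handle about the vertical: 0 = ON (its start; the bar lies along the box's x axis), grows anticlockwise seen from above to 1.05 rad (60 deg) = OFF, where a stop ends it. A spring detent pulls it to the nearer end (at most about 0.1 N m to turn it over)
- handle_grip (a point): point on the turning axis of the red handle, 94 mm above the work surface and 10 mm below the bar's top: the height to grip. The bar is 56 mm long, 15 mm thick and 36 mm tall (top at 104 mm); at its foot is a red disc of 48 mm diameter whose top is at 70 mm
- cover_screw (a point): centre of the top of the brass screw head (15 mm across), 66 mm above the work surface
- holster: steel holster fixed to the work surface: blue base plate 150 (x) x 90 (y) x 8 mm, origin at the centre of its underside; a dark square tube (37 mm outside, 29 inside, 120 deep, closed below) leans 40 deg from upright, its axis along (0.643, 0, 0.766) in this frame. From its lower (+x) wall a tongue 14 mm wide runs 35 mm past the mouth under the handle
- holster_mouth (a point): centre of the tube's mouth, 118 mm above the work surface
- driver_black: black-handled screwdriver, 172 mm long, 25 mm thick, about 90 g, tip down in the tube; 53 mm of handle stands out; it is free after 120 mm along the tube. +y runs from handle to tip; origin at mid-length, 12.5 mm off the axis (axis at z = 12.5 mm); handle from y = -86 to -1 mm, then the 6 to 7 mm shank. In the holster its z points square to the tube, up and to the holster's -x
- driver_grip (a point): point on the axis of the screwdriver's handle, 24 mm from the handle's end: a good place to grip, about 28 mm past the tube's mouth
- driver_tip (a point): the screwdriver's blade tip, 148 mm from driver_grip
- masking_tape: roll of masking tape lying flat, 92 mm across, 24 mm high, a bystander; origin at the centre of its underside
- spanner_13: small steel spanner lying flat, 164 mm long along y, 8 mm high, a bystander; origin at the centre of its underside
- tape_measure: yellow tape measure standing, 36 x 73 x 61 mm, a bystander; origin at the centre of its underside

How it is judged:
On the way, in this order (a step that is already met when the one before it is completed fails the run):
1. the isolator handle is turned to OFF (past 0.95 rad) (value of joint isolator_handle above 0.95 rad), for 0.2 s.
2. the screwdriver is drawn out of the holster, held in the fingers (z of driver_tip in the frame of holster above 0.13 m and contact force between driver_black and the fingers above 1 N and contact force between driver_black and holster below 0.1 N), for 0.1 s.
At the end, for the whole second after the job is handed in: Handle past 0.95 rad; driver held in the fingers, still, tip down within 12 deg of vertical, tip within 20 mm sideways of the brass screw's centre and 20 to 90 mm above it; driver touches neither box nor holster, fingers not the box; tape roll, spanner and tape measure within 20 mm of their starts (value of joint isolator_handle above 0.95 rad and angle between driver_black's own y axis and vertical above 2.93 rad and horizontal distance between driver_tip and cover_screw below 0.02 m and z of driver_tip in the frame of cover_screw between 0.02 and 0.09 m and contact force between driver_black and the fingers above 1 N and contact force between each of driver_black, the fingers and isolator_box below 0.1 N and contact force between driver_black and holster below 0.1 N and linear speed of driver_black below 0.03 m/s and distance of each of masking_tape, spanner_13, tape_measure from where it was at the start of the episode below 0.02 m); the arm keeps its last pose, push and grip.
It fails at once if the screwdriver is drawn from its holster (tip raised above 80 mm) while the isolator is not OFF (height (world z) of driver_tip above 0.08 m and value of joint isolator_handle below 0.95 rad).
It fails at once if a bystander (masking tape, small spanner, tape measure) is moved more than 20 mm (distance of any of masking_tape, spanner_13, tape_measure from where it was at the start of the episode above 0.02 m).
It also fails if it takes over 61 s, if anything falls off the work surface, if the arm or the gripper's body presses on something with over 40 N, if the wrist force passes 120 N, or if a joint passes its speed limit or range.

ROBOT

A 6-joint arm with a two-finger parallel gripper is mounted at the origin on a cart in front of the work surface, level with it; the furniture and walls round the work are solid. World frame = base frame: x ahead of the robot, y to its left, z up, the work surface at z = 0. Lengths are in m, angles in rad, forces in N, time in s.
With the tool pointing down it reaches from about 0.275 to 0.75 m from the base axis. Payload 10.2 kg.
Tool frame: the origin (TCP) lies on the front face of the gripper's body, between the roots of the fingers; the fingertips stand 73 mm ahead of it and the grasp point (between the pads) lies 54 mm ahead of it; z points along the fingers, y is the line along which they close (so a half turn about z gives the same grasp; the last joint's range is limited). The gripper opens to 85 mm and grips with 20 to 120 N. Pads are 22 mm wide; open, the fingers measure 114 mm over their backs; the gripper's body (76 mm by 85 mm) begins 54 mm behind the grasp point. The pads swing forward as they close: fully open they stand 13 mm farther back than shut.
Start: joints at [-0.223, 0.313, 1.498, -0, 1.331, -0.223], TCP at [0.525, -0, 0.304] pointing down, gripper open.
Joint ranges: [-2.94, 2.94], [-0.97, 2.17], [0.19, 2.56], [-1.23, 4.37], [0.02, 3.11], [-2.88, 2.88]. Speed limits (rad/s): [2.39, 2.39, 3.01, 3.14, 3.14, 3.14].

INTERFACE

Orientations are given as a rotation vector (axis times angle).
In Python, from bench import r, eyes gives the robot as it stands.
- The arm moves only by the tool jog_arm, never from a script. Its argument "plan" is a list of rows, each a list of 5 numbers: the shift along the tool's x, y, z as a fraction of full scale, then the turn about the tool's z as a fraction of full scale, then the opening, from -1 (shut) to 1 (fully open). A call has 1 to 5 rows; each row shifts and turns the commanded pose from where the row before left it, along the tool's axes as they then stand; what a row does not reach is not made up. Full scale, the value 1, is 5 cm for a shift and 6 degrees for a turn. A row lasts 1/8 s, in which the tool goes at most 62.5 mm and 10.7 degrees, less where a joint would pass 70% of its speed; a pose out of reach is approached as far as the arm can. A call with a number of a shift or a turn outside -1 to 1 is refused whole. A call with a gripper value outside its range is refused whole. The fingers move at their own pace and stop on an object; "force" is the grip in N (left out, the last holds). Time passes only in rows, so rows that do not move let the fingers close. It gives the time, the measured TCP pose, the force, the opening and the grip force at its end, in the units of the state.
- r.observe(): the state, without advancing time (a new reading comes with each control period).
- eyes.snapshot(name): name is "scene" or "side" or "wrist"; returns (picture, depth): 400x640x3 uint8, red, green, blue; 400x640 float32, m along the optical axis (not along the pixel's ray), 0 where there is no reading.
- eyes.camera_params(name): a dict with "fovy" (degrees; the focal length in pixels is half the picture's height over the tangent of half this angle, whatever the lens; pixels are square), "cx", "cy" (the principal point, pixels), "view" (4x4, takes a point from world to camera coordinates); the wrist camera has in their place "T_tool_cam" (4x4, takes a point from camera to tool coordinates, whose origin is the TCP and whose axes are the flange's). Camera axes: x right, y up, looking along -z (the intrinsics and any distortion apply to the point x, -y, -z); pixel columns grow to the right and rows downward; lengths in m; the calibration is good to about 2 mm. A picture is of the moment at which its call begins: read the wrist's pose just before it. camera_params takes no time and is no camera call.
- r.close_job(): hands the job in; it is judged then, once.
The state is a dict: "clock": time; "qpos": joint angles; "joint_velocities": joint speeds; "joint_efforts": joint torques, N m; "ee_pos": TCP position; "orientation": TCP orientation; "ft_force": force on the tool from outside, world axes, zero at the start; "wrist_torque": the same for the moment, N m; "finger_gap": finger opening in m; "finger_force": force on a finger pad.
Only numpy, scipy, OpenCV 4.12 (cv2) and the standard library are available. Lean on these libraries where they do the work, as an engineer would, in place of code of your own. Each camera call takes 0.05 s, during which the arm holds its last target. There are 200 camera calls.

## Working session

There is one attempt and no reset: what is moved stays moved. The work goes in short steps, Python scripts to look and compute and a tool call to move; the robot and the scene stay as the last step left them, time stands still between calls to the robot, and variables do not carry over. Pictures are saved under pics/ and viewed, at most 10 in all, crops included, and the job is handed in when it is done.

Besides the shell and the picture viewer there is one more tool, called after "Request:" in YAML: its name, and indented under it one key for each argument. jog_arm: Moves the arm, as the interface text tells. Shift numbers are shares of 5 cm and turn numbers shares of 6 degrees, none past 1 either way. Its arguments: {"type":"object","properties":{"plan":{"type":"array","items":{"type":"array","items":{"type":"number","minimum":-1,"maximum":1}}},"force":{"type":"number"}},"required":["plan"]}

```bash
ls; mkdir -p pics
python3 - <<'E'
from bench import r,eyes
import cv2,numpy as np
print(r.observe())
for n in ("scene","side","wrist"):
    p,d=eyes.snapshot(n); cv2.imwrite(f"pics/{n}0.png",p[:,:,::-1]); np.save(f"{n}0.npy",d); print(n,eyes.camera_params(n),(d>0).mean())
E
```

```text
pics
{'clock': 0.0, 'qpos': array([-2.23351243e-01,  3.13423128e-01,  1.49845569e+00, -1.45666821e-05,
        1.33102038e+00, -2.23375962e-01]), 'joint_velocities': array([ 0.00090675,  0.00064252, -0.00040175,  0.0007927 ,  0.00175456,
       -0.00037614]), 'joint_efforts': array([-5.78409599e-04, -4.12261176e+01, -2.59742296e+01, -3.58453699e-04,
        4.11797926e-03, -1.23038126e-05]), 'ee_pos': array([5.24822061e-01, 5.11976461e-05, 3.03341768e-01]), 'orientation': array([-2.22063361e+00, -2.22069620e+00,  1.11211770e-03]), 'ft_force': array([-1.26650129,  0.35433676,  0.09774871]), 'wrist_torque': array([-0.02828237, -0.01196288, -0.01584405]), 'finger_force': 0.0, 'finger_gap': 0.08553070485545562}
scene {'fovy': 52.66195932293146, 'cx': 319.02379813469526, 'cy': 195.8895948321302, 'view': array([[ 0.90466641, -0.42590776,  0.01346369, -0.46622344],
       [ 0.29783409,  0.65459158,  0.6948415 , -0.14702026],
       [-0.30475161, -0.62458982,  0.71903686, -0.95195407],
       [ 0.        ,  0.        ,  0.        ,  1.        ]])} 0.99556640625
side {'fovy': 46.88272942605855, 'cx': 323.056160891199, 'cy': 206.98231362573065, 'view': array([[-0.8669756 , -0.49831579, -0.00588996,  0.35609399],
       [ 0.29650779, -0.525295  ,  0.79758905, -0.27172886],
       [-0.40054518,  0.68974382,  0.60317246, -1.10059044],
       [ 0.        ,  0.        ,  0.        ,  1.        ]])} 0.96625
wrist {'fovy': 62.72886639756718, 'cx': 317.5550585393995, 'cy': 198.20749597824258, 'T_tool_cam': array([[ 8.61446574e-04,  9.52751433e-01,  3.03749841e-01,
         7.72358339e-02],
       [ 9.99999490e-01, -9.80734126e-04,  2.40163773e-04,
        -2.40060319e-04],
       [ 5.26714213e-04,  3.03749479e-01, -9.52751792e-01,
        -6.99751970e-02],
       [ 0.00000000e+00,  0.00000000e+00,  0.00000000e+00,
         1.00000000e+00]])} 0.9959140625
```

View pics/scene0.png

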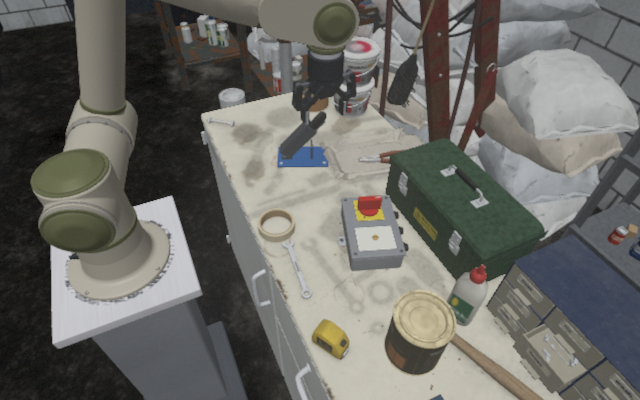

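View pics/side0.png

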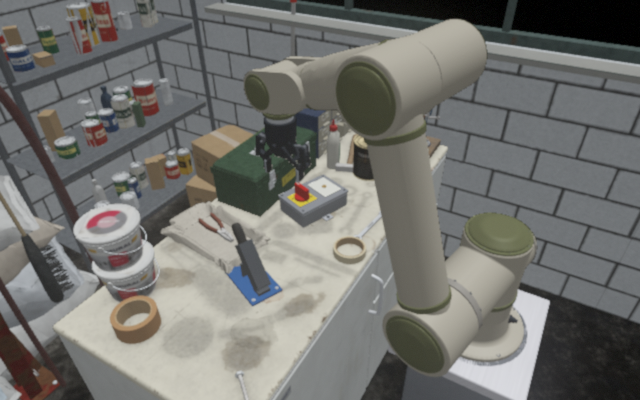

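The scene view shows the box near (372,235), with the red handle at (369,205), and the blue base at (303,157) with the driver leaning to the upper right. In the side view the holster is at (255,283) and the box at (313,200).

```bash
cat > h.py <<'E'
import cv2,numpy as np
from scipy.spatial.transform import Rotation as R
from bench import r,eyes
def cam(n,st=None):
    c=eyes.camera_params(n); f=200/np.tan(np.radians(c['fovy']/2))
    if n=='wrist':
        T=np.eye(4);T[:3,:3]=R.from_rotvec(st['orientation']).as_matrix();T[:3,3]=st['ee_pos'];M=T@c['T_tool_cam']
    else: M=np.linalg.inv(c['view'])
    return M,f,c['cx'],c['cy']
def cloud(n,d,st=None):
    M,f,cx,cy=cam(n,st); v,u=np.mgrid[0:400,0:640]
    P=np.stack([(u-cx)/f*d,-(v-cy)/f*d,-d],-1)
    return P@M[:3,:3].T+M[:3,3]
def onplane(n,u,v,z,st=None):
    M,f,cx,cy=cam(n,st); q=M[:3,:3]@np.array([(u-cx)/f,-(v-cy)/f,-1]); return M[:3,3]+q*(z-M[2,3])/q[2]
def hsv(img): return cv2.cvtColor(img,cv2.COLOR_RGB2HSV)
def biggest(m):
    k,l,s,c=cv2.connectedComponentsWithStats(m.astype(np.uint8)); return l==1+np.argmax(s[1:,4])
E
python3 - <<'E'
from h import *
for n in ("scene","side"):
    im=cv2.imread(f"pics/{n}0.png")[:,:,::-1].copy(); H=hsv(im); d=np.load(f"{n}0.npy"); P=cloud(n,d)
    h,s,v=H[...,0],H[...,1],H[...,2]
    reg=(P[...,0]>.3)&(P[...,0]<.85)&(abs(P[...,1])<.5)
    for nm,m in dict(blue=(h>100)&(h<125)&(s>140)&(P[...,2]<.03)&reg,red=((h<5)|(h>175))&(s>150)&(P[...,2]>.06)&(P[...,2]<.12)&reg,
        yel=(h>20)&(h<33)&(s>150)&(P[...,2]>.05)&(P[...,2]<.075)&reg, white=(s<30)&(v>190)&(P[...,2]>.055)&(P[...,2]<.075)&reg,
        box=(P[...,2]>.05)&(P[...,2]<.068)&reg, black=(v<75)&(P[...,2]>.12)&(P[...,2]<.19)&reg&(P[...,1]>.1)).items():
        if m.sum()<10: print(n,nm,'none');continue
        m=biggest(m); Q=P[m]; c,wh,a=cv2.minAreaRect(Q[:,:2].astype(np.float32))
        vv,uu=np.nonzero(m)
        print(n,nm,m.sum(),'mean',Q.mean(0).round(3),'z',np.percentile(Q[:,2],[5,95]).round(3),'rect',np.round(c,3),np.round(wh,3),round(a,1),'px',int(uu.mean()),int(vv.mean()))
E
```

```text
scene blue none
scene red 240 mean [ 0.571 -0.162  0.088] z [0.069 0.107] rect [ 0.569 -0.164] [0.026 0.051] 65.5 px 369 205
scene yel 143 mean [ 0.567 -0.174  0.064] z [0.062 0.067] rect [ 0.568 -0.17 ] [0.031 0.062] 71.4 px 369 215
scene white 760 mean [ 0.543 -0.238  0.065] z [0.063 0.067] rect [ 0.544 -0.237] [0.066 0.083] 69.7 px 374 238
scene box 2799 mean [ 0.551 -0.214  0.063] z [0.059 0.066] rect [ 0.56  -0.196] [0.186 0.124] 70.3 px 372 230
scene black 159 mean [0.568 0.131 0.139] z [0.122 0.16 ] rect [0.564 0.136] [0.022 0.057] 76.4 px 316 121
side blue 12 mean [0.551 0.172 0.009] z [0.007 0.012] rect [0.551 0.173] [0.008 0.02 ] 8.6 px 243 280
side red 149 mean [ 0.571 -0.147  0.086] z [0.069 0.106] rect [ 0.573 -0.144] [0.023 0.056] 65.3 px 300 192
side yel 93 mean [ 0.567 -0.143  0.063] z [0.06  0.066] rect [ 0.575 -0.152] [0.061 0.065] 71.7 px 301 199
side white 307 mean [ 0.543 -0.236  0.064] z [0.061 0.067] rect [ 0.542 -0.237] [0.068 0.088] 67.2 px 323 186
side box 1293 mean [ 0.549 -0.191  0.062] z [0.056 0.066] rect [ 0.558 -0.197] [0.184 0.129] 70.3 px 314 194
side black 145 mean [0.569 0.144 0.141] z [0.124 0.157] rect [0.569 0.143] [0.018 0.041] 61.3 px 238 233
```

Run:
```python
import cv2
a=cv2.imread("pics/scene0.png")[80:290,220:430]; b=cv2.imread("pics/side0.png")[140:320,200:380]
cv2.imwrite("pics/crop0.png",cv2.hconcat([cv2.resize(a,(400,400)),cv2.resize(b,(400,400))]))
```

```text
(no output)
```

View pics/crop0.png

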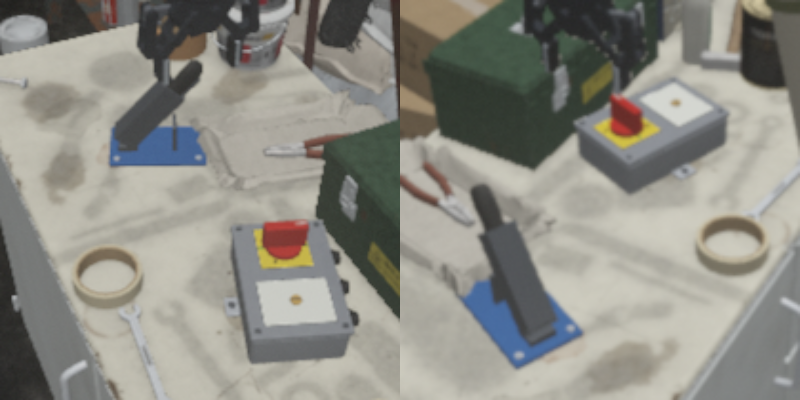

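Two views agree: box centre is (0.559, -0.196) with yaw -19.7°, so the handle is at (0.574, -0.154) and the screw at (0.544, -0.237). I'll go over the handle.

Request:
jog_arm:
  plan:
    - [-0.77,0.245,0,0,1]
    - [-0.77,0.245,0,0,1]
    - [-0.77,0.245,0,0,1]
    - [-0.77,0.245,0,0,1]
    - [0,0,0,-1,1]
  force: 40

```text
clock: 0.78
ee_pos: [0.5742, -0.1565, 0.3029]
orientation: [-2.102, -2.333, 0.001]
ft_force: [0.6, -0.3, -0.3]
finger_gap: 0.0854
finger_force: 0.0
```

Request:
jog_arm:
  plan:
    - [0,0,0,-1,1]
    - [0,0,0,-1,1]
    - [0,0,0,-1,1]
    - [0,0,0,-1,1]
    - [0,0,0,-1,1]

```text
clock: 1.4
ee_pos: [0.5739, -0.154, 0.3036]
orientation: [-1.421, -2.801, 0.0]
ft_force: [0.2, -0.7, 0.4]
finger_gap: 0.0854
finger_force: 0.0
```

Request:
jog_arm:
  plan:
    - [0,0,0,-1,1]
    - [0,0,0,-1,1]
    - [0,0,0,-1,1]
    - [0,0,0,-1,1]
    - [0,0,0,-1,1]

```text
clock: 2.02
ee_pos: [0.5739, -0.154, 0.3035]
orientation: [-0.648, -3.073, -0.0]
ft_force: [-0.2, -0.2, -0.3]
finger_gap: 0.0851
finger_force: 0.0
```

Request:
jog_arm:
  plan:
    - [0,0,0,-0.7,1]
    - [0,0,0,0,1]
    - [0,0,0,0,1]

```text
clock: 2.4
ee_pos: [0.574, -0.154, 0.3037]
orientation: [-0.542, -3.094, -0.0]
ft_force: [0.2, 0.3, -0.5]
finger_gap: 0.0852
finger_force: 0.0
```

Run:
```python
from h import *
st=r.observe(); p,d=eyes.snapshot("wrist"); cv2.imwrite("pics/w1.png",p[:,:,::-1])
ax=R.from_rotvec(st['orientation']).as_matrix(); print(st['clock'],st['ee_pos'],ax.round(3),st['qpos'].round(2))
P=cloud("wrist",d,st);H=hsv(p);h,s,v=H[...,0],H[...,1],H[...,2]
m=((h<5)|(h>175))&(s>120)&(P[...,2]>.09)&(P[...,2]<.12)
if m.sum()>20:
  m=biggest(m);Q=P[m];print('bar',m.sum(),Q.mean(0),np.percentile(Q[:,2],[5,95]),cv2.minAreaRect(Q[:,:2].astype(np.float32)))
p,d=eyes.snapshot("scene");P=cloud("scene",d);H=hsv(p);h,s,v=H[...,0],H[...,1],H[...,2]
m=(h>98)&(h<128)&(s>90)&(P[...,2]<.03)&(P[...,2]>-.01)&(P[...,1]>0)&(P[...,1]<.4)&(P[...,0]<.8)&(P[...,0]>.3)
m=biggest(cv2.dilate(m.astype(np.uint8),np.ones((5,5))))&m
Q=P[m];print('base',m.sum(),Q.mean(0),cv2.minAreaRect(Q[:,:2].astype(np.float32)))
m=(v<95)&(P[...,2]>.03)&(P[...,2]<.19)&(P[...,0]>.4)&(P[...,0]<.75)&(P[...,1]>.05)&(P[...,1]<.3)
m=biggest(m);Q=P[m];c=Q.mean(0);w=np.linalg.svd(Q-c,full_matrices=False)[2][0];print('tube',m.sum(),c,w*np.sign(w[2]))
cv2.imwrite("pics/s1.png",p[:,:,::-1])
```

```text
2.4 [ 0.57399499 -0.15399878  0.30373409] [[-0.94  0.34 -0.  ]
 [ 0.34  0.94  0.  ]
 [ 0.    0.   -1.  ]] [-0.46  0.47  1.28 -0.    1.4  -1.68]
bar 975 [ 0.57054691 -0.15394466  0.10334731] [0.101158   0.10487603] ((0.5739476084709167, -0.1553945541381836), (0.014454998075962067, 0.054400734603405), 70.4143295288086)
base 699 [0.53360256 0.14186907 0.01036669] ((0.531562089920044, 0.15231230854988098), (0.08712252229452133, 0.14425809681415558), 67.6001968383789)
tube 780 [0.52889501 0.14652668 0.09444501] [ 0.63698255 -0.24383875  0.7312974 ]
```

View pics/w1.png

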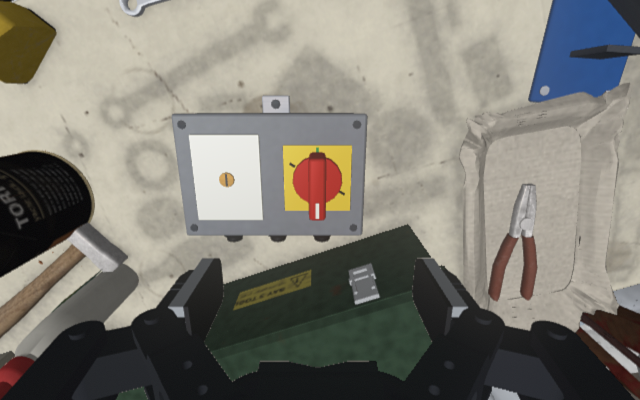

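The wrist view shows the bar upright at (317,185), aligned with the tool and centred within 1.5 mm; the screw is at (227,180). I'll descend and grip.

Request:
jog_arm:
  plan:
    - [0,-0.02,0.8,0,1]
    - [0,0,0.8,0,1]
    - [0,0,0.8,0,0.4]
    - [0,0,0.5,0,0]
    - [0,0,0.2,0,0]

```text
clock: 3.12
ee_pos: [0.5733, -0.1548, 0.1476]
orientation: [-0.541, -3.093, -0.001]
ft_force: [0.2, -0.7, -0.3]
finger_gap: 0.0426
finger_force: 0.0
```

Request:
jog_arm:
  plan:
    - [0,0,0,0,-1]
    - [0,0,0,0,-1]
    - [0,0,0,0,-1]
    - [0,0,0,0,-1]
    - [0,0,0,0,-1]

```text
clock: 3.75
ee_pos: [0.5741, -0.1548, 0.15]
orientation: [0.54, 3.093, 0.0]
ft_force: [1.7, 4.1, 5.9]
finger_gap: 0.0142
finger_force: 43.4
```

Gripped. Now I turn it 63° anticlockwise (−z turns), then measure.

Request:
jog_arm:
  plan:
    - [0,0,0,-1,-1]
    - [0,0,0,-1,-1]
    - [0,0,0,-1,-1]
    - [0,0,0,-1,-1]
    - [0,0,0,-1,-1]

```text
clock: 4.38
ee_pos: [0.5741, -0.1552, 0.1501]
orientation: [-0.285, 3.127, -0.002]
ft_force: [1.1, 2.6, 5.1]
finger_gap: 0.0146
finger_force: 43.3
```

Request:
jog_arm:
  plan:
    - [0,0,0,-1,-1]
    - [0,0,0,-1,-1]
    - [0,0,0,-1,-1]
    - [0,0,0,-1,-1]
    - [0,0,0,-1,-1]

```text
clock: 5.0
ee_pos: [0.5743, -0.1555, 0.1501]
orientation: [-1.084, 2.946, -0.004]
ft_force: [1.5, 0.2, 3.8]
finger_gap: 0.0142
finger_force: 43.1
```

Request:
jog_arm:
  plan:
    - [0,0,0,-0.2,-1]
    - [0,0,0,0,-1]
    - [0,0,0,0,-1]
    - [0,0,0,0,-1]

```text
clock: 5.5
ee_pos: [0.5743, -0.1555, 0.15]
orientation: [-1.106, 2.938, -0.004]
ft_force: [0.8, 0.2, 6.0]
finger_gap: 0.0147
finger_force: 43.5
```

Request:
jog_arm:
  plan:
    - [0,0,0,0,0]
    - [0,0,0,0,0.6]
    - [0,0,0,0,1]
    - [0,0,-0.7,0,1]
    - [0,0,-0.8,0,1]

```text
clock: 6.12
ee_pos: [0.5734, -0.1549, 0.2243]
orientation: [1.11, -2.938, -0.002]
ft_force: [0.9, -0.3, 0.1]
finger_gap: 0.0852
finger_force: 0.0
```

Request:
jog_arm:
  plan:
    - [0,0,-0.8,0,1]
    - [0,0,-0.8,0,1]
    - [0,0,0,1,1]
    - [0,0,0,1,1]
    - [0,0,0,1,1]

```text
clock: 6.75
ee_pos: [0.5736, -0.1549, 0.3037]
orientation: [0.631, -3.077, -0.0]
ft_force: [0.4, 0.6, 0.2]
finger_gap: 0.0853
finger_force: 0.0
```

Request:
jog_arm:
  plan:
    - [0,0,0,1,1]
    - [0,0,0,1,1]
    - [0,0,0,1,1]
    - [0,0,0,1,1]
    - [0,0,0,1,1]

```text
clock: 7.38
ee_pos: [0.5736, -0.1549, 0.3037]
orientation: [-0.186, -3.136, -0.0]
ft_force: [0.8, 0.1, 0.7]
finger_gap: 0.0855
finger_force: 0.0
```

Request:
jog_arm:
  plan:
    - [0,0,0,1,1]
    - [0,0,0,1,1]
    - [0,0,0,0.5,1]
    - [0.28,0.68,0,0,1]
    - [0.28,0.67,0,0,1]

```text
clock: 8.0
ee_pos: [0.5723, -0.0812, 0.3037]
orientation: [-0.59, -3.085, 0.0]
ft_force: [0.4, 0.1, -0.1]
finger_gap: 0.0854
finger_force: 0.0
```

Request:
jog_arm:
  plan:
    - [0.28,0.67,0,0,1]
    - [0.28,0.67,0,0,1]
    - [0.28,0.67,0,0,1]
    - [0.28,0.67,0,0,1]
    - [0.28,0.67,0,0,1]

```text
clock: 8.62
ee_pos: [0.5688, 0.1008, 0.3038]
orientation: [-0.589, -3.086, 0.0]
ft_force: [0.4, -0.7, 0.2]
finger_gap: 0.0856
finger_force: 0.0
```

Request:
jog_arm:
  plan:
    - [0.28,0.67,0,0,1]
    - [0,0,0,0,1]
    - [0,0,0,0,1]

```text
clock: 9.0
ee_pos: [0.5684, 0.1354, 0.3037]
orientation: [-0.589, -3.086, 0.001]
ft_force: [-0.4, 0.5, -0.3]
finger_gap: 0.0851
finger_force: 0.0
```

Run:
```python
from h import *
st=r.observe(); p,d=eyes.snapshot("wrist"); cv2.imwrite("pics/w2.png",p[:,:,::-1]); np.save("w2.npy",d)
ax=R.from_rotvec(st['orientation']).as_matrix(); print(st['clock'],st['ee_pos'],ax.round(3),st['qpos'].round(2))
P=cloud("wrist",d,st);H=hsv(p);h,s,v=H[...,0],H[...,1],H[...,2]
m=biggest((h>98)&(h<128)&(s>90)&(P[...,2]<.02)&(P[...,2]>-.01)); Q=P[m]; print('base',m.sum(),cv2.minAreaRect(Q[:,:2].astype(np.float32)))
m=biggest((P[...,2]>.05)&(P[...,2]<.19)&(v<110)&(np.hypot(P[...,0]-.55,P[...,1]-.14)<.12)); Q=P[m];c=Q.mean(0);w=np.linalg.svd(Q-c,full_matrices=False)[2][0];print('all',m.sum(),c,w*np.sign(w[2]))
for z0 in np.arange(.06,.18,.01):
    q=Q[abs(Q[:,2]-z0)<.005]
    if len(q)>5: 
        l=np.array([np.cos(np.radians(68)),np.sin(np.radians(68))]); t=q[:,:2]@l
        print(round(z0,3),len(q),q.mean(0).round(4),'across',t.min().round(4),t.max().round(4))
s_,d2=eyes.snapshot("scene");P=cloud("scene",d2);H=hsv(s_);h,s,v=H[...,0],H[...,1],H[...,2]
m=biggest(((h<5)|(h>175))&(s>120)&(P[...,2]>.092)&(P[...,2]<.12));Q=P[m];print('bar',cv2.minAreaRect(Q[:,:2].astype(np.float32)))
```

```text
9.0 [0.56838754 0.13538639 0.30374201] [[-0.93   0.368 -0.   ]
 [ 0.368  0.93  -0.   ]
 [ 0.    -0.    -1.   ]] [ 0.03  0.45  1.31 -0.    1.39 -1.16]
base 4823 ((0.533936619758606, 0.1546357274055481), (0.0886073112487793, 0.14786970615386963), 66.59248352050781)
all 6643 [0.53908883 0.15224116 0.11184219] [ 0.66406884 -0.29021826  0.68904712]
0.06 387 [0.4928 0.1723 0.0602] across 0.3265 0.363
0.07 409 [0.5004 0.169  0.0701] across 0.3259 0.3626
0.08 450 [0.5083 0.1659 0.0801] across 0.3256 0.3625
0.09 530 [0.5197 0.1606 0.0904] across 0.3257 0.3624
0.1 613 [0.5292 0.1564 0.1   ] across 0.3253 0.3618
0.11 721 [0.539  0.1523 0.11  ] across 0.3239 0.3619
0.12 961 [0.5448 0.1498 0.1203] across 0.3243 0.3615
0.13 832 [0.5519 0.1468 0.1287] across 0.3248 0.361
0.14 415 [0.5667 0.1399 0.1401] across 0.3299 0.3542
0.15 568 [0.5754 0.1363 0.1504] across 0.3308 0.354
0.16 572 [0.5834 0.1331 0.1581] across 0.3318 0.3527
bar ((0.5725141763687134, -0.15688879787921906), (0.04931742325425148, 0.01422613300383091), 40.69197082519531)
```

View pics/w2.png

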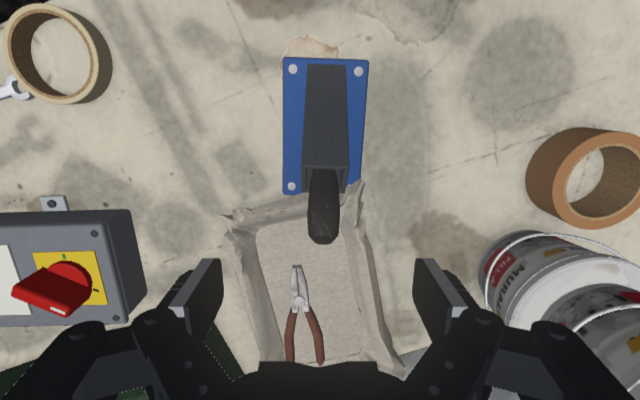

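Handle confirmed OFF (bar at 40.7°). In the wrist view the driver handle runs from (325,170) to (322,240). The tube's lean points along -23.4°, and the grip point is about (0.576, 0.137, 0.139).

Request:
jog_arm:
  plan:
    - [0,0,0,0.28,0.8]
    - [-0.13,0.08,0.7,0,0.3]
    - [0,0,0.7,0,0.2]
    - [0,0,0.6,0,0.2]
    - [0,0,0.23,0,0.2]

```text
clock: 9.72
ee_pos: [0.5755, 0.1366, 0.1909]
orientation: [-0.636, -3.074, 0.001]
ft_force: [0.8, 0.4, 0.7]
finger_gap: 0.0515
finger_force: 0.0
```

Request:
jog_arm:
  plan:
    - [0,0,0,0,0.2]
    - [0,0,0,0,-1]
    - [0,0,0,0,-1]
    - [0,0,0,0,-1]
    - [0,0,0,0,-1]
  force: 40

```text
clock: 10.35
ee_pos: [0.5764, 0.1371, 0.1937]
orientation: [0.633, 3.075, 0.001]
ft_force: [-0.8, 1.3, 6.2]
finger_gap: 0.0231
finger_force: 39.3
```

Request:
jog_arm:
  plan:
    - [-0.129,0,-0.153,0,-1]
    - [-0.257,0,-0.306,0,-1]
    - [-0.257,0,-0.306,0,-1]
    - [-0.257,0,-0.306,0,-1]
    - [-0.257,0,-0.306,0,-1]

```text
clock: 10.98
ee_pos: [0.6296, 0.1138, 0.2619]
orientation: [-0.634, -3.077, 0.0]
ft_force: [0.2, -0.3, -1.1]
finger_gap: 0.0233
finger_force: 39.4
```

Request:
jog_arm:
  plan:
    - [-0.129,0,-0.153,0,-1]
    - [0,0,0,0,-1]
    - [0,0,0,0,-1]

```text
clock: 11.35
ee_pos: [0.6346, 0.1118, 0.2682]
orientation: [-0.633, -3.076, 0.0]
ft_force: [0.4, -0.0, -0.5]
finger_gap: 0.023
finger_force: 39.4
```

Run:
```python
from h import *
ims=[]
for n in ("scene","side"):
    p,d=eyes.snapshot(n); c=(110,200,80) if 0 else None
    M=eyes.camera_params(n); f=200/np.tan(np.radians(M['fovy']/2)); q=M['view']@np.array([.60,.13,.17,1]); u,v=int(M['cx']-f*q[0]/q[2]),int(M['cy']+f*q[1]/q[2])
    u0,v0=max(u-70,0),max(v-70,0); ims.append(cv2.resize(p[v0:v0+140,u0:u0+140,::-1],(400,400),interpolation=cv2.INTER_CUBIC))
cv2.imwrite("pics/c3.png",cv2.hconcat(ims))
```

```text
(no output)
```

View pics/c3.png

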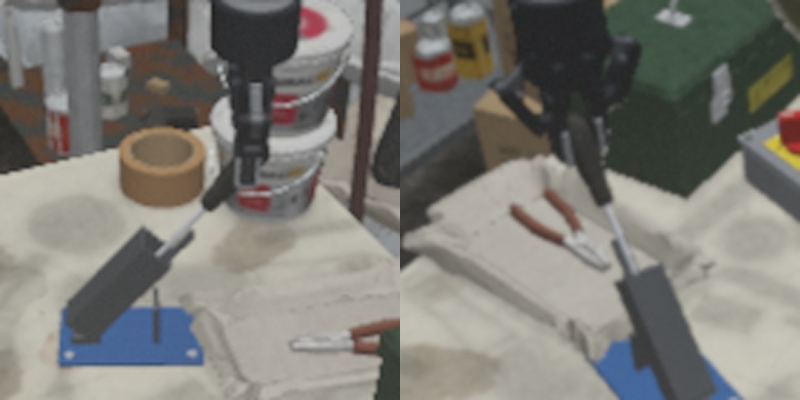

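The driver is drawn straight with the handle held and its tip about 2 cm inside the mouth. I'll use the tube's upper mouth edge as a fulcrum to swing the driver upright within a light grip.

Request:
jog_arm:
  plan:
    - [0,0,0,0,-1]
    - [0.145,0,-0.133,0,-1]
    - [0.145,0,-0.133,0,-1]
    - [0.166,0,-0.11,0,-1]
    - [0.166,0,-0.11,0,-1]
  force: 20

```text
clock: 12.08
ee_pos: [0.606, 0.1242, 0.2939]
orientation: [0.634, 3.076, 0.0]
ft_force: [2.1, -0.0, -1.5]
finger_gap: 0.0227
finger_force: 39.2
```

Request:
jog_arm:
  plan:
    - [0.18,0,-0.083,0,-1]
    - [0.18,0,-0.083,0,-1]
    - [0.19,0,-0.053,0,-1]
    - [0.19,0,-0.053,0,-1]
    - [0,0,0,0,-1]

```text
clock: 12.7
ee_pos: [0.5719, 0.1388, 0.3071]
orientation: [0.633, 3.077, 0.0]
ft_force: [2.1, -0.5, -0.0]
finger_gap: 0.0232
finger_force: 39.2
```

Request:
jog_arm:
  plan:
    - [0.2,0,-0.02,0,-1]
    - [0.2,0,-0.02,0,-1]
    - [0,0,0,0,-1]

```text
clock: 13.08
ee_pos: [0.5534, 0.1468, 0.309]
orientation: [-0.633, -3.077, 0.0]
ft_force: [1.1, -0.6, -1.7]
finger_gap: 0.0229
finger_force: 39.1
```

Run:
```python
from h import *
ims=[]
for n in ("scene","side"):
    p,d=eyes.snapshot(n)
    M=eyes.camera_params(n); f=200/np.tan(np.radians(M['fovy']/2)); q=M['view']@np.array([.56,.14,.18,1]); u,v=int(M['cx']-f*q[0]/q[2]),int(M['cy']+f*q[1]/q[2])
    u0,v0=max(u-60,0),max(v-60,0); print(n,u0,v0); ims.append(cv2.resize(p[v0:v0+120,u0:u0+120,::-1],(400,400),interpolation=cv2.INTER_CUBIC))
cv2.imwrite("pics/c4.png",cv2.hconcat(ims))
```

```text
scene 252 47
side 180 161
```

View pics/c4.png

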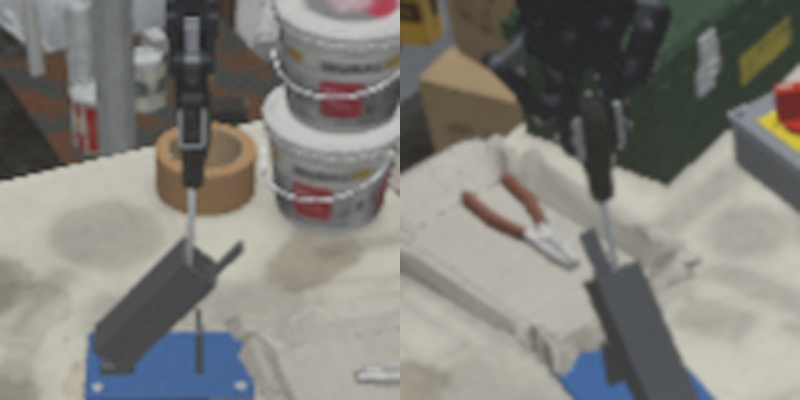

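The driver looks nearly upright (scene shank (310,102)→(309,126), side (241,221)→(244,240)). I'll check the tilt numerically.

Run:
```python
from h import *
def ray(n,u,v):
    M,f,cx,cy=cam(n); return M[:3,:3]@np.array([(u-cx)/f,-(v-cy)/f,-1])
N=[np.cross(ray(n,*a),ray(n,*b)) for n,a,b in (("scene",(309.9,102.5),(308.7,125.6)),("side",(240.9,221),(243.9,239.6)))]
w=np.cross(*N);w/=np.linalg.norm(w);w*=np.sign(w[2]);l=np.radians(-23.4)
print(w,'tilt',np.degrees(np.arccos(w[2])),'along lean',np.degrees(w@[np.cos(l),np.sin(l),0]))
```

```text
[ 0.04047756 -0.02515247  0.99886381] tilt 2.7315134399958216 along lean 2.7007923512045853
```

Request:
jog_arm:
  plan:
    - [0,0,-0.2,0,-1]
    - [0,0,-0.4,0,-1]
    - [0,0,-0.4,0,-1]
    - [0,0,-0.2,0,-1]
    - [0,0,0,0,-1]
  force: 50

```text
clock: 13.8
ee_pos: [0.5541, 0.1465, 0.3692]
orientation: [0.634, 3.076, 0.001]
ft_force: [0.3, -0.9, -0.3]
finger_gap: 0.0227
finger_force: 49.7
```

Request:
jog_arm:
  plan:
    - [-0.125,-0.3,0,0,-1]
    - [-0.25,-0.6,0,0,-1]
    - [-0.25,-0.6,0,0,-1]
    - [-0.25,-0.6,0,0,-1]
    - [-0.25,-0.6,0,0,-1]

```text
clock: 14.42
ee_pos: [0.5519, -0.0018, 0.3681]
orientation: [-0.634, -3.075, 0.0]
ft_force: [0.7, 0.0, -1.8]
finger_gap: 0.0229
finger_force: 49.7
```

Request:
jog_arm:
  plan:
    - [-0.25,-0.6,0,0,-1]
    - [-0.25,-0.6,0,0,-1]
    - [-0.25,-0.6,0,0,-1]
    - [-0.25,-0.6,0,0,-1]
    - [-0.25,-0.6,0,0,-1]

```text
clock: 15.05
ee_pos: [0.5498, -0.1642, 0.368]
orientation: [-0.635, -3.075, -0.0]
ft_force: [0.4, -0.0, -0.9]
finger_gap: 0.0225
finger_force: 49.7
```

Request:
jog_arm:
  plan:
    - [-0.25,-0.6,0,0,-1]
    - [-0.25,-0.6,0,0,-1]
    - [-0.12,-0.3,0,0,-1]
    - [0,0,0,0,-1]
    - [0,0,0,0,-1]

```text
clock: 15.68
ee_pos: [0.5494, -0.2426, 0.3688]
orientation: [-0.633, -3.077, -0.001]
ft_force: [0.2, 0.5, -1.7]
finger_gap: 0.0233
finger_force: 49.7
```

Run:
```python
from h import *
ims=[];st=r.observe();print(st['ee_pos'],st['finger_force'],st['finger_gap'])
for n in ("scene","side"):
    p,d=eyes.snapshot(n)
    M=eyes.camera_params(n); f=200/np.tan(np.radians(M['fovy']/2)); q=M['view']@np.array([.544,-.237,.16,1]); u,v=int(M['cx']-f*q[0]/q[2]),int(M['cy']+f*q[1]/q[2])
    u0,v0=max(u-60,0),max(v-60,0); print(n,u0,v0); ims.append(cv2.resize(p[v0:v0+120,u0:u0+120,::-1],(400,400),interpolation=cv2.INTER_CUBIC))
cv2.imwrite("pics/c5.png",cv2.hconcat(ims))
```

```text
[ 0.54936663 -0.24259212  0.36878428] 49.70020204782486 0.02332362590708399
scene 320 149
side 263 99
```

View pics/c5.png

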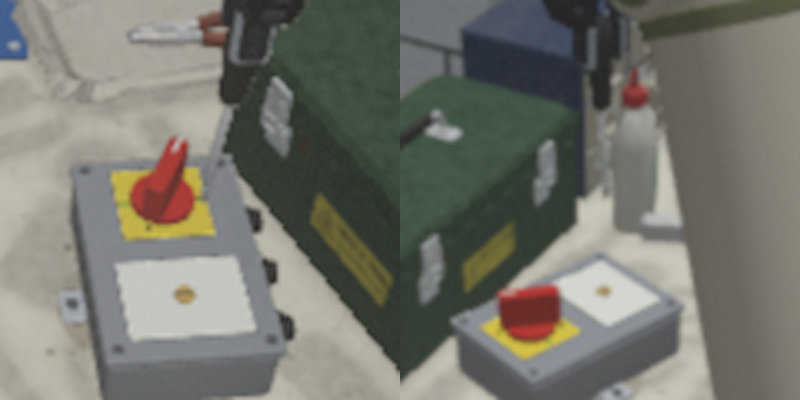

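Scene shows the shank from (390,181) to the tip at (382,208), with the screw at (375,237). In the side view the shank runs from about (323.6,131) to the tip near (325,157), with the screw at (324,187). I'll triangulate the tip and screw.

Run:
```python
from h import *
def ray(n,u,v):
    M,f,cx,cy=cam(n); return M[:3,3],M[:3,:3]@np.array([(u-cx)/f,-(v-cy)/f,-1])
def tri(a,b):
    A=[];B=[]
    for o,q in (ray("scene",*a),ray("side",*b)):
        q=q/np.linalg.norm(q);K=np.eye(3)-np.outer(q,q);A.append(K);B.append(K@o)
    x=np.linalg.lstsq(np.vstack(A),np.hstack(B),rcond=None)[0];return x,np.linalg.norm(np.vstack(A)@x-np.hstack(B))
print('tip',tri((382.4,208.4),(325.4,156.6)));print('screw',tri((375.5,237.2),(323.9,186.6)))
N=[np.cross(ray(n,*a)[1],ray(n,*b)[1]) for n,a,b in (("scene",(389.6,180.5),(382.4,208.4)),("side",(323.6,131),(325.4,156.6)))]
w=np.cross(*N);w/=np.linalg.norm(w);print('axis',w*np.sign(w[2]))
```

```text
tip (array([ 0.54299954, -0.24370535,  0.16921089]), np.float64(0.0023323484121362792))
screw (array([ 0.54460668, -0.23655297,  0.06355011]), np.float64(0.0021331119865655073))
axis [0.06496122 0.00468699 0.99787678]
```

The tip is at (0.543, -0.244, 0.169), tilted about 3.5°, 7 mm sideways of the screw and 103 mm above it. I'll make a small correction and lower it 52 mm.

Request:
jog_arm:
  plan:
    - [0.03,0.12,0.2,0,-1]
    - [0,0,0.4,0,-1]
    - [0,0,0.3,0,-1]
    - [0,0,0.14,0,-1]
    - [0,0,0,0,-1]

```text
clock: 16.4
ee_pos: [0.5503, -0.2372, 0.3166]
orientation: [-0.634, -3.077, -0.0]
ft_force: [-0.6, -0.8, -0.1]
finger_gap: 0.0231
finger_force: 49.7
```

Request:
jog_arm:
  plan:
    - [0,0,0,0,-1]
    - [0,0,0,0,-1]
    - [0,0,0,0,-1]

```text
clock: 16.77
ee_pos: [0.5504, -0.2374, 0.3171]
orientation: [0.634, 3.077, -0.0]
ft_force: [-0.4, -0.5, -0.2]
finger_gap: 0.0228
finger_force: 49.7
```

Run:
```python
from h import *
ims=[]
for n,u0,v0 in (("scene",320,149),("side",263,99)):
    p,d=eyes.snapshot(n); ims.append(cv2.resize(p[v0:v0+120,u0:u0+120,::-1],(400,400),interpolation=cv2.INTER_CUBIC))
cv2.imwrite("pics/c6.png",cv2.hconcat(ims))
```

```text
(no output)
```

View pics/c6.png

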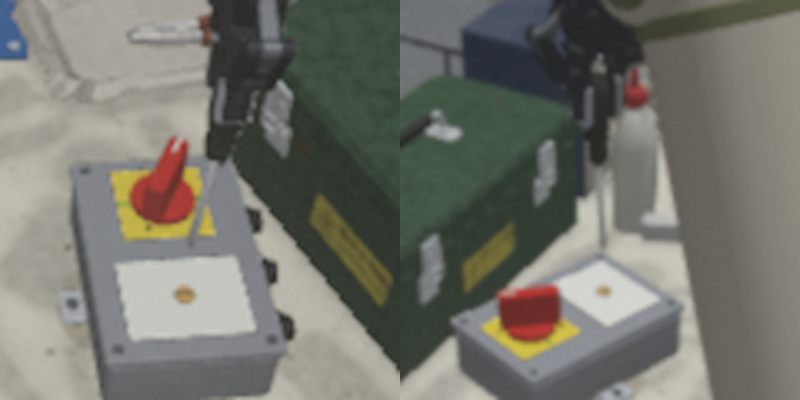

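The tip is now at scene crop (191,245) and side crop (603,250), directly above the screw by about 5 cm; the handle is still OFF. I'll hand it in.

```bash
python3 -c "
from bench import r
print(r.close_job())"
```

```text
the job is handed in; nothing more can be done
None
```

I handed the job in with the isolator handle at OFF and the screwdriver held still about 5 cm above the brass screw, tip down within about 4° and 2 mm sideways by my measurements; the hand-in returned no verdict.

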